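# Hold the self-closing colour drawer open at the tape

## Robot

A 6-joint arm with a two-finger parallel gripper is mounted at the origin on the work surface. World frame = base frame: x ahead of the robot, y to its left, z up, the work surface at z = 0. Lengths are in m, angles in rad, forces in N, time in s.
With the tool pointing down it reaches from about 0.25 to 0.725 m from the base axis. Payload 4 kg.
Tool frame: the origin (TCP) lies between the finger pads; the fingertips stand 17 mm ahead of it and the grasp point (between the pads) lies 2 mm behind it; z points along the fingers, x is the direction in which the jaws open and shut, and the axes are right-handed (so a half turn about z gives the same grasp; the last joint's range is limited). The gripper opens to 85 mm and grips with 20 to 120 N. Pads are 22 mm wide; open, the fingers measure 114 mm over their backs; the gripper's body (76 mm by 85 mm) begins 54 mm behind the grasp point. The pads swing forward as they close: fully open they stand 13 mm farther back than shut.
Start: joints at [-1.218, 0.241, 0.005, 1.335, 0, 1.571], TCP at [0.173, -0.469, 0.248] pointing down, gripper open.
Joint ranges: [-2.72, 2.72], [-1.05, 1.87], [-1.09, 1.28], [-1.99, 2.15], [-1.42, 1.44], [-3.14, 3.14]. Speed limits (rad/s): [2.79, 2.79, 3.14, 3.14, 3.14, 3.14].

## Interface

Orientations are given as a unit quaternion [x, y, z, w].
In Python, from workcell import telemetry, cams, workorder gives the robot as it stands. The module is installed in compiled form; this text tells all that it offers.
- The arm moves only by the tool apply_moves, never from a script. Its argument "moves" is a list that holds one entry, the list of rows, each a list of 4 numbers: the shift along the tool's x, y, z in mm, then the turn about the tool's z in degrees. A call has exactly 10 rows; each row shifts and turns the pose as measured when the row begins, along the tool's axes as they then stand; what a row does not reach is not made up. A row lasts 1/10 s, in which the tool goes at most 50 mm and 8.59 degrees, less where a joint would pass 70% of its speed; a pose out of reach is approached as far as the arm can. A call with a gripper value outside its range is refused whole. "hand" is the gripper's target within -1 to 1 (fully open at 1, half-way at 0, shut at -1), set as the call begins (left out, the last holds). The fingers move at their own pace and stop on an object; the grip force is fixed at half the most. Time passes only in rows, so rows that do not move let the fingers close, or fill a call up. It gives the time, the measured TCP pose, the force and the opening at its end, in the units of the state.
- telemetry.get_obs(): the state, without advancing time (a new reading comes with each control period).
- cams.camera(name): name is "side" or "top"; returns a dict with "color" (400x640x3 uint8, red, green, blue), "fovy" (degrees; the focal length in pixels is half the picture's height over the tangent of half this angle, whatever the lens; pixels are square), "cx", "cy" (the principal point, pixels), "camera_from_world" (4x4, takes a point from world to camera coordinates). Camera axes: x right, y down, z forward; pixel columns grow to the right and rows downward; lengths in m; the calibration is good to about 2 mm. A picture is of the moment at which its call begins. There is no depth.
- workorder.job_done(): hands the job in, once; it reports no verdict.
The state is a dict: "clock": time; "joint_pos": joint angles; "joint_vel": joint speeds; "tau": joint torques, N m; "eef_pos": TCP position; "tool_rot": TCP orientation; "ft_force": force on the tool from outside, world axes, zero at the start; "ft_torque": the same for the moment, N m; "grip_width": finger opening in m.
Only numpy, scipy, OpenCV 4.12 (cv2) and the standard library are available. Lean on these libraries where they do the work, as an engineer would, in place of code of your own. Each camera call takes 0.05 s, during which the arm holds its last target. There are 200 camera calls.

## Task

The blue paint tin stands in the way of the self-closing colour-sample drawer: first set it upright on the round cork trivet and let go of it while the drawer is still shut. Then pull the drawer out by its bar handle until its front face stands right above the yellow tape on the base board, and finish while still holding it there against its spring, so that the painter can reach the samples. Leave the brush pot, the red tin and the spatula where they are.

Things in the scene. Friction and masses are not known exactly. Their poses are not given: they have to be found in the camera images.
- tin_center (a point): Centre (half-way up) of the loose paint tin: upright bare-metal cylinder with blue label, 60 mm diameter, 85 mm tall, 0.18-0.35 kg, closed lid. It starts upright on the base board in front of the drawer (its foot 6 mm above the table), in the path of the handle. z axis = up along the tin.
- trivet_top (a point): Centre of the upper face of the fixed round cork trivet: disc 110 mm diameter, 8 mm thick, on the table. z up. It changes places with the brush pot and the red tin.
- unit: Fixed grey drawer unit on a plywood base board. Origin: on the table (z=0) under the centre of the shut drawer's front face. Its -x axis is the way the drawer opens, z up, y along the front. The board is 6 mm thick, 280 mm wide and reaches 170 mm ahead of the origin (-x). The housing is 230 mm wide, reaches from 10 to 220 mm behind the origin and its top is 98 mm above the table.
- drawer (a joint): How far the drawer is out: 0 shut, grows along the unit's -x, end stop at 0.130 m. A spring pulls it shut: 3 N when shut, plus 0.5 N for each 10 mm (about 6 to 8 N at the tape); let go, it shuts by itself.
- drawer_face (a point): Foot of the drawer's front face (pale wood, 228 mm wide, from 10 to 88 mm above the table), at the centre, at the height of the board's top (6 mm above the table); moves with the drawer. Axes as the unit's.
- drawer_bar (a point): Centre of the drawer's steel bar handle: round bar 12 mm diameter, 110 mm long along the unit's y, level, 66 mm above the table, its centre line 50 mm in front of the drawer's face, carried by two posts 9 mm thick at 46 mm either side of the centre; free above, below and in between. Moves with the drawer.
- mark: Yellow tape, 10 mm wide and 270 mm long, stuck across the base board in front of the drawer, parallel to its face; 60 to 95 mm ahead of the shut face. Origin at the middle of the tape; x axis parallel to the unit's x. The drawer is at the mark when its front face stands above the middle of the tape.
- brushpot_center (a point): Bystander, loose: white plastic pot, 70 mm diameter at the rim, 90 mm tall, with paint brushes standing up to 170 mm above the table. Point half-way up the pot (45 mm).
- redtin_center (a point): Bystander, loose: flat red tin, 72 mm diameter, 50 mm tall. Point half-way up.
- spatula: Bystander, loose: spatula 200 mm long with wooden handle lying flat on the table along its x axis, on the robot side of the work.

How it is judged:
On the way:
1. the blue tin stands upright on the trivet, let go, while the drawer is still shut (horizontal distance between tin_center and trivet_top below 0.03 m and z of tin_center in the frame of trivet_top between 0.0375 and 0.0475 m and angle between tin_center's own z axis and vertical below 0.1 rad and contact force between each of the arm, the fingers and tin below 0.1 N and linear speed of tin below 0.02 m/s and value of joint drawer below 0.012 m), for 0.2 s.
At the end, for the whole second after the job is handed in: The drawer's front face stands within 7 mm of the tape's middle line, still, and the robot holds it there (more than 2 N of contact on the drawer); the blue tin stands upright (within 0.1 rad) on the trivet, its centre within 30 mm of the trivet's centre, untouched (horizontal distance between tin_center and trivet_top below 0.03 m and z of tin_center in the frame of trivet_top between 0.0375 and 0.0475 m and angle between tin_center's own z axis and vertical below 0.1 rad and contact force between each of the arm, the fingers, drawer and tin below 0.1 N and x of drawer_face in the frame of mark between -0.007 and 0.007 m and velocity of joint drawer between -0.01 and 0.01 m/s and contact force between any of the fingers, the arm and drawer above 2 N); the arm keeps its last pose, push and grip.
It fails at once if the blue tin is tipped over (angle between tin_center's own z axis and vertical above 0.8 rad).
It fails at once if the brush pot is moved more than 25 mm or tipped (distance of brushpot_center from where it was at the start of the episode above 0.025 m or angle between brushpot_center's own z axis and vertical above 0.5 rad).
It fails at once if the red tin is moved more than 25 mm (distance of redtin_center from where it was at the start of the episode above 0.025 m).
It fails at once if the spatula is moved more than 25 mm (distance of spatula from where it was at the start of the episode above 0.025 m).
It also fails if it takes over 51 s, if anything falls off the work surface, if the arm or the gripper's body presses on something with over 40 N, if the wrist force passes 120 N, or if a joint passes its speed limit or range.

## Working session

There is one attempt and no reset: what is moved stays moved. The work goes in short steps, Python scripts to look and compute and a tool call to move; the robot and the scene stay as the last step left them, time stands still between calls to the robot, and variables do not carry over. Pictures are saved under pics/ and viewed, about 8 in all and at most 12, crops included, and the job is handed in when it is done.

Besides the shell and the picture viewer there is one more tool, called after "Call:" as a command line: name --argument value ..., lists and objects as JSON in quotes. apply_moves: Moves the arm, as the interface text tells. Its arguments: {"type":"object","properties":{"moves":{"type":"array"},"hand":{"type":"number"}},"required":["moves"]}

```bash
mkdir -p pics
cat > h.py <<'E'
import numpy as np, cv2
from workcell import telemetry, cams, workorder
def cam(n):
    c=cams.camera(n); h=c["color"].shape[0]; c["f"]=h/2/np.tan(np.radians(c["fovy"])/2); return c
def ray(c,u,v):
    T=np.array(c["camera_from_world"]); R,t=T[:3,:3],T[:3,3]
    return -R.T@t, R.T@np.array([(u-c["cx"])/c["f"],(v-c["cy"])/c["f"],1])
def onz(c,u,v,z):
    o,d=ray(c,u,v); return o+d*(z-o[2])/d[2]
def proj(c,p):
    T=np.array(c["camera_from_world"]); q=T[:3,:3]@np.asarray(p)+T[:3,3]
    return c["f"]*q[0]/q[2]+c["cx"], c["f"]*q[1]/q[2]+c["cy"]
def save(c,fn): cv2.imwrite(fn,c["color"][:,:,::-1])
E
python3 - <<'E'
from h import *
for n in("top","side"):
    c=cam(n); save(c,f"pics/{n}0.png"); print(n,c["f"],c["cx"],c["cy"],ray(c,c["cx"],c["cy"]))
    print(list(c.keys()))
print(telemetry.get_obs())
E
```

```text
top 401.87972162546527 322.36442694234256 205.21923838400835 (array([0.33729243, 0.09869524, 0.8793006 ]), array([ 0.21426878,  0.02505824, -0.97645326]))
['color', 'fovy', 'cx', 'cy', 'camera_from_world', 'f']
side 387.53560129139186 323.3763275091289 198.82265228635816 (array([ 0.26502789, -0.48294222,  0.54262199]), array([ 0.3405597 ,  0.73675542, -0.58413229]))
['color', 'fovy', 'cx', 'cy', 'camera_from_world', 'f']
{'clock': 0.1, 'joint_pos': array([-1.21798371e+00,  2.41371701e-01,  3.83462402e-03,  1.33520192e+00,
       -2.39110251e-05,  1.57080148e+00]), 'joint_vel': array([ 0.00063055,  0.00072742,  0.00378065,  0.00151719,  0.00081006,
       -0.000666  ]), 'tau': array([ 1.05424610e-03, -3.73136473e+01,  2.53010488e+01,  1.08562427e-02,
        2.39929676e-05, -1.75645431e-05]), 'eef_pos': array([ 0.17257426, -0.46869252,  0.24747566]), 'tool_rot': array([ 8.20223278e-01, -5.72042682e-01, -8.03553534e-04, -5.45834813e-04]), 'ft_force': array([ 0.30678485,  0.45618802, -0.02167497]), 'ft_torque': array([ 0.02457274, -0.01490766,  0.01643939]), 'grip_width': 0.08548204756562565}
```

View pics/top0.png

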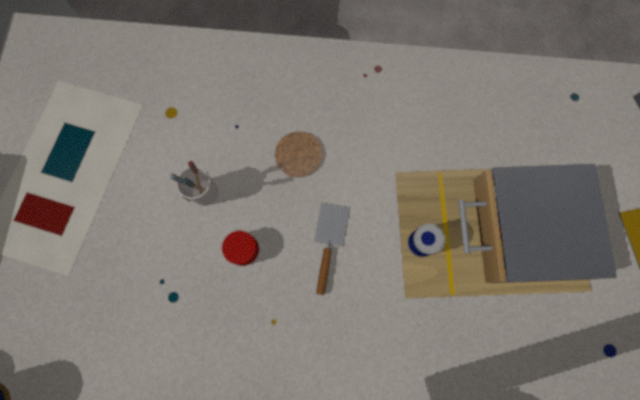

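View pics/side0.png

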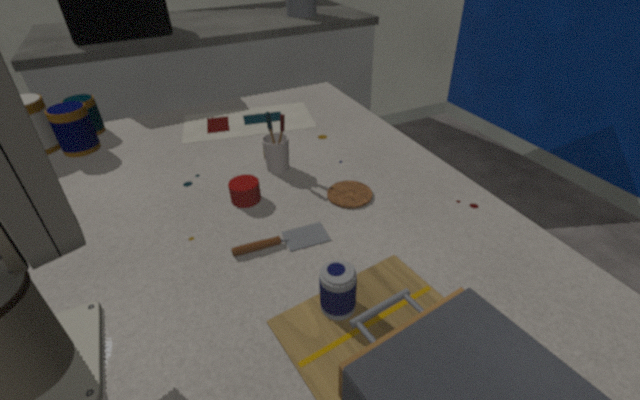

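Top view: blue tin at about (428,239), trivet (299,154), tape line from (442,173) to (452,293), bar at x≈464 between rows 200 and 253, brush pot (193,183), red tin (240,248), spatula (330,250). The side view agrees, with the tin at (338,290) and the trivet at (350,194).

```bash
cat > m.py <<'E'
from h import *
def comps(m,amin=30):
    n,l,s,ce=cv2.connectedComponentsWithStats(m.astype(np.uint8))
    return [(s[i],ce[i],l==i) for i in range(1,n) if s[i][4]>=amin]
np.set_printoptions(precision=4,suppress=True)
if __name__=="__main__":
    c=cam("top"); s=cam("side")
    H=cv2.cvtColor(c["color"],cv2.COLOR_RGB2HSV).astype(int); S=cv2.cvtColor(s["color"],cv2.COLOR_RGB2HSV).astype(int)
    def show(nm,m,z,cc,k=4):
        for st,ce,_ in sorted(comps(m),key=lambda a:-a[0][4])[:k]: print(nm,st,ce,onz(cc,*ce,z))
    show("yellow",(abs(H[...,0]-24)<5)&(H[...,1]>190)&(H[...,2]>120),.006,c)
    show("blue",(abs(H[...,0]-118)<10)&(H[...,1]>120),.091,c)
    show("cork",(abs(H[...,0]-11)<6)&(H[...,1]>70)&(H[...,2]>100),.008,c)
    show("red",((H[...,0]<4)|(H[...,0]>176))&(H[...,1]>170)&(H[...,2]>120),.05,c)
    show("cork side",(abs(S[...,0]-11)<6)&(S[...,1]>70)&(S[...,2]>100),.008,s)
    for n,(u,v) in dict(tape=(446,233),cork=(299,154),wood=(415,280),bar=(464,228)).items(): print(n,H[v,u])
    for n,u,v,z in [("bar a",464,201,.066),("bar b",464,253,.066),("tin",428,239,.091),("pot",193,183,.09),("spat handle",322,292,.01),("spat tip",333,204,.002),("hous",493,166,.098),("hous",505,281,.098),("hous far",613,277,.098),("face",477,172,.088),("face",488,282,.088),("board",396,172,.006),("board",406,297,.006)]: print(n,onz(c,u,v,z))
    for n,u,v,z in [("bar a",354,322,.066),("bar b",409,294,.066),("tin top",338,270,.091),("trivet",350,193,.008)]: print("side",n,onz(s,u,v,z))
    big=cv2.resize(c["color"][140:310,380:630],None,fx=3.2,fy=3.2,interpolation=cv2.INTER_CUBIC); cv2.imwrite("pics/topcrop.png",big[:,:,::-1])
E
python3 m.py
```

```text
yellow [446 250   8  44 146] [449.5959 271.089 ] [ 0.4105 -0.1643  0.006 ]
yellow [440 184   7  39 116] [442.7328 204.4828] [ 0.5557 -0.1451  0.006 ]
blue [422 232  12  13 122] [427.5246 237.918 ] [ 0.464  -0.0937  0.091 ]
blue [604 345  11  11  94] [609.3723 350.2872] [ 0.286  -0.4372  0.091 ]
blue [409 235  15  20  88] [413.4659 246.375 ] [ 0.4447 -0.0669  0.091 ]
cork [ 275  132   47   45 1631] [298.4433 153.6113] [0.6436 0.187  0.008 ]
cork [316 248  13  47 213] [321.892  271.0047] [0.3847 0.1084 0.008 ]
red [223 232  30  31 640] [237.1359 247.7063] [0.4132 0.2868 0.05  ]
cork side [327 181  45  25 564] [350.3333 192.5957] [0.6457 0.185  0.008 ]
tape [ 24 229 106]
cork [ 15 105 129]
wood [ 20 100 138]
bar [120   6 127]
bar a [ 0.5522 -0.172   0.066 ]
bar b [ 0.4444 -0.1741  0.066 ]
tin [ 0.462  -0.0947  0.091 ]
pot [0.5319 0.386  0.09  ]
spat handle [0.3409 0.1039 0.01  ]
spat tip [0.5348 0.0978 0.002 ]
hous [ 0.6225 -0.2185  0.098 ]
hous [ 0.3941 -0.2421  0.098 ]
hous far [ 0.4211 -0.447   0.098 ]
face [ 0.6101 -0.19    0.088 ]
face [ 0.3898 -0.2139  0.088 ]
board [ 0.6213 -0.0376  0.006 ]
board [ 0.3475 -0.074   0.006 ]
side bar a [ 0.45   -0.1794  0.066 ]
side bar b [ 0.5522 -0.1721  0.066 ]
side tin top [ 0.4655 -0.0984  0.091 ]
side trivet [0.6442 0.1838 0.008 ]
```

View pics/topcrop.png

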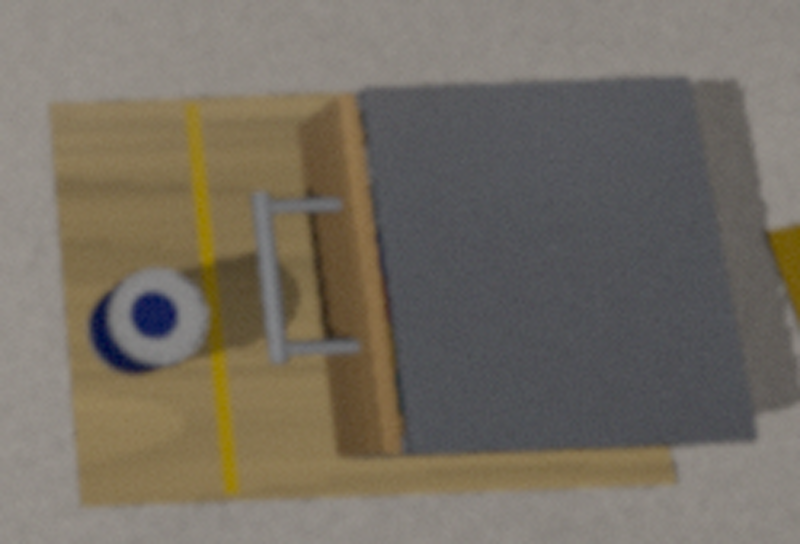

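The crop (3.2×, offset 380,140) shows the tape from (193,105) to (232,492), the bar ends at (261,195) and (278,358), and the face foot from (300,125) to (338,455). Next I fit the unit's frame.

```bash
cat > m2.py <<'E'
from m import *
c=cam("top"); P=lambda u,v,z: onz(c,380+u/3.2,140+v/3.2,z)[:2]
L=dict(tape=[(193,105,.006),(232,492,.006)],bar=[(261,195,.066),(278,358,.066)],foot=[(300,125,.010),(338,455,.010)],facetop=[(340,97,.088),(388,452,.088)],hous=[(362,90,.098),(405,445,.098)],housback=[(688,77,.098),(755,440,.098)],board=[(50,102,.006),(80,505,.006)])
for n,(a,b) in L.items():
    a,b=P(*a),P(*b); d=a-b; print(n,(a+b)/2,"len",np.linalg.norm(d),"deg",np.degrees(np.arctan2(d[1],d[0])))
t=np.radians(7.); U=np.array([np.sin(t),-np.cos(t)])  # unit +x (into housing)
for n,(a,b) in L.items(): print(n,"along unit x:",[(P(*q)@U).round(4) for q in(a,b)])
H=cv2.cvtColor(c["color"],cv2.COLOR_RGB2HSV).astype(int)
o=telemetry.get_obs(); print(o["clock"])
print("tin", P(158,318,.091)@U, P(158,318,.091))
E
python3 m2.py
```

```text
tape [ 0.4961 -0.1546] len 0.2673657228080095 deg 7.352854854779361
bar [ 0.4995 -0.1734] len 0.10552261999095325 deg 6.983567512216804
foot [ 0.5069 -0.2255] len 0.22741227051473725 deg 7.136659388485518
facetop [ 0.5046 -0.2241] len 0.22395097102784622 deg 7.81947974177133
hous [ 0.508  -0.2319] len 0.2215028036351653 deg 6.830103935102128
housback [ 0.5333 -0.4383] len 0.22694856539243216 deg 7.148662046441796
board [ 0.4836 -0.0544] len 0.2781136877020423 deg 7.278968048737373
tape along unit x: [np.float64(0.2131), np.float64(0.2147)]
bar along unit x: [np.float64(0.233), np.float64(0.233)]
foot along unit x: [np.float64(0.2854), np.float64(0.2859)]
facetop along unit x: [np.float64(0.2823), np.float64(0.2855)]
hous along unit x: [np.float64(0.2924), np.float64(0.2918)]
housback along unit x: [np.float64(0.4998), np.float64(0.5004)]
board along unit x: [np.float64(0.1122), np.float64(0.1136)]
0.25
tin 0.1529374677281881 [ 0.4615 -0.0974]
```

The fits agree: unit yaw 7.15°, bar at (0.4995, −0.1734), face about 70 mm behind the tape, tin at (0.463, −0.097). First I turn the wrist and start moving over the tin.

Call:
apply_moves --moves '[[[0,0,0,-7.5],[0,0,0,-7.5],[0,0,0,-7.5],[0,0,0,-7.5],[0,-40,0,0],[0,-45,0,0],[0,-45,0,0],[0,-45,0,0],[0,-45,0,0],[0,-45,0,0]]]' --hand 1

```text
clock: 1.25
eef_pos: [0.3404, -0.2596, 0.2461]
tool_rot: [0.942, -0.336, -0.001, -0.0]
ft_force: [0.5, -0.7, 1.1]
grip_width: 0.0852
```

```bash
cat > d.py <<'E'
# usage: d.py x y z [yaw of tool x, deg]: remaining shift in tool axes (mm) and turn
import sys
from h import *
from scipy.spatial.transform import Rotation as R
o=telemetry.get_obs(); r=R.from_quat(o["tool_rot"]); M=r.as_matrix()
np.set_printoptions(precision=4,suppress=True)
yaw=np.degrees(np.arctan2(M[1,0],M[0,0]))
print("t",o["clock"],"pos",o["eef_pos"],"yaw",yaw.round(2),"tilt",np.degrees(np.arccos(-M[2,2])).round(2),"w",o["grip_width"],"F",o["ft_force"],"q6",o["joint_pos"][5])
if len(sys.argv)>3:
    print("shift mm",1e3*M.T@(np.array(sys.argv[1:4],float)-o["eef_pos"]))
if len(sys.argv)>4: print("turn",yaw-float(sys.argv[4]))
E
python3 d.py 0.463 -0.097 0.16
```

```text
t 1.25 pos [ 0.3404 -0.2596  0.2461] yaw -39.27 tilt 0.07 w 0.08520561665037193 F [ 0.4893 -0.6801  1.1344] q6 1.6042222679498075
shift mm [  -7.8771 -203.4996   86.1867]
```

Call:
apply_moves --moves '[[[-2,-40,0,0],[-2,-42,0,0],[-2,-42,0,0],[-2,-42,10,0],[0,-30,20,0],[0,-6,20,0],[0,0,20,0],[0,0,10,0],[0,0,0,0],[0,0,0,0]]]'

```text
clock: 2.25
eef_pos: [0.4704, -0.0848, 0.1648]
tool_rot: [0.944, -0.331, 0.002, -0.001]
ft_force: [0.4, -0.2, 0.0]
grip_width: 0.0853
```

```bash
python3 d.py 0.463 -0.097 0.058
python3 - <<'E'
from m import *
import numpy as np
a=cam("top");b=cam("side")
cv2.imwrite("pics/c1.png",np.hstack([cv2.resize(a["color"][150:310,350:550],(400,320)),cv2.resize(b["color"][180:340,250:450],(400,320))])[:,:,::-1])
E
```

```text
t 2.25 pos [ 0.4704 -0.0848  0.1648] yaw -38.62 tilt 0.28 w 0.08533918516580147 F [ 0.3962 -0.1924  0.0343] q6 2.065813694221693
shift mm [  1.4215  14.4788 106.7719]
```

View pics/c1.png

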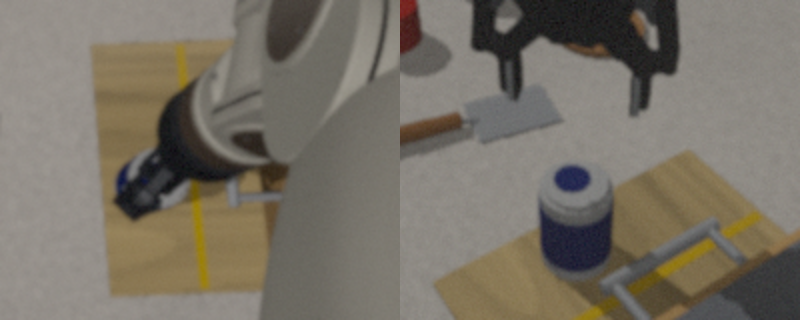

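The tin, at (575,215) in the right-hand crop, stands free under the open fingers. I shift +y by 14 mm, then go down.

Call:
apply_moves --moves '[[[1,7,0,0],[0,7,0,0],[0,0,15,0],[0,0,20,0],[0,0,20,0],[0,0,10,0],[0,0,0,0],[0,0,0,0],[0,0,0,0],[0,0,0,0]]]'

```text
clock: 3.35
eef_pos: [0.4659, -0.1032, 0.1063]
tool_rot: [0.943, -0.334, 0.01, -0.001]
ft_force: [0.5, -0.0, 0.2]
grip_width: 0.0853
```

```bash
python3 d.py 0.463 -0.097 0.058
```

```text
t 3.35 pos [ 0.4659 -0.1032  0.1063] yaw -39.01 tilt 1.21 w 0.0852797918558721 F [ 0.4946 -0.0109  0.1566] q6 2.033477251193033
shift mm [-7.073  -2.5273 48.2001]
```

Call:
apply_moves --moves '[[[-3,-1,0,0],[-4,-2,0,0],[0,0,0,0],[0,0,10,0],[0,0,12,0],[0,0,12,0],[0,0,8,0],[0,0,0,0],[0,0,0,0],[0,0,0,0]]]'

```text
clock: 4.35
eef_pos: [0.464, -0.0956, 0.0624]
tool_rot: [0.943, -0.333, 0.012, -0.002]
ft_force: [-1.1, 0.5, 0.7]
grip_width: 0.0855
```

```bash
python3 d.py 0.463 -0.097 0.058
```

```text
t 4.35 pos [ 0.464  -0.0956  0.0624] yaw -38.93 tilt 1.37 w 0.08550916967995442 F [-1.0631  0.4761  0.6539] q6 2.046941046834874
shift mm [-0.0303  1.7526  4.3952]
```

Well centred; close.

Call:
apply_moves --moves '[[[0,2,3,0],[0,0,0,0],[0,0,0,0],[0,0,0,0],[0,0,0,0],[0,0,0,0],[0,0,0,0],[0,0,0,0],[0,0,0,0],[0,0,0,0]]]' --hand -1

```text
clock: 5.35
eef_pos: [0.4641, -0.0978, 0.0605]
tool_rot: [0.943, -0.333, 0.014, -0.002]
ft_force: [-0.2, -1.1, -1.6]
grip_width: 0.059
```

```bash
python3 d.py 0.463 -0.097 0.12
```

```text
t 5.35 pos [ 0.4641 -0.0978  0.0605] yaw -38.94 tilt 1.56 w 0.058980843168225605 F [-0.1691 -1.0995 -1.5859] q6 2.0428176622867293
shift mm [  0.1357  -0.6582 -59.5211]
```

Call:
apply_moves --moves '[[[0,0,-10,0],[0,0,-15,0],[0,0,-20,0],[0,0,-20,0],[0,0,-15,0],[0,0,-5,0],[0,0,0,0],[0,0,0,0],[0,0,0,0],[0,0,0,0]]]'

```text
clock: 6.35
eef_pos: [0.4566, -0.096, 0.1467]
tool_rot: [0.943, -0.333, 0.007, -0.001]
ft_force: [-1.0, 0.2, -3.1]
grip_width: 0.0589
```

```bash
python3 d.py 0.644 0.1855 0.13
```

```text
t 6.35 pos [ 0.4566 -0.096   0.1467] yaw -38.93 tilt 0.87 w 0.05892282549435097 F [-0.9913  0.2146 -3.0717] q6 2.042830322673777
shift mm [ -31.321  -336.6472   18.5514]
```

Call:
apply_moves --moves '[[[-3,-15,0,0],[-3,-25,0,0],[-3,-32,0,0],[-3,-36,0,0],[-3,-36,0,0],[-3,-36,0,0],[-3,-36,0,0],[-3,-36,0,0],[-3,-28,0,0],[-3,-18,0,0]]]'

```text
clock: 7.35
eef_pos: [0.6213, 0.1609, 0.1364]
tool_rot: [0.942, -0.337, -0.0, 0.003]
ft_force: [-1.5, 0.9, -3.4]
grip_width: 0.0591
```

```bash
python3 d.py 0.644 0.1855 0.12
```

```text
t 7.35 pos [0.6213 0.1609 0.1364] yaw -39.34 tilt 0.37 w 0.059082999886194205 F [-1.497   0.8936 -3.4396] q6 2.5129223305025734
shift mm [  1.9029 -33.5116  16.2233]
```

Call:
apply_moves --moves '[[[1,-14,0,0],[1,-12,0,0],[0,-5,5,0],[0,-1,10,0],[0,0,10,0],[0,0,8,0],[0,0,5,0],[0,0,0,0],[0,0,0,0],[0,0,0,0]]]'

```text
clock: 8.35
eef_pos: [0.6395, 0.1851, 0.086]
tool_rot: [0.942, -0.336, -0.006, 0.007]
ft_force: [-0.8, 0.8, -3.8]
grip_width: 0.0592
```

```bash
python3 d.py 0.644 0.1855 0.0625;python3 - <<'E'
from m import *
import numpy as np
a=cam("top");b=cam("side")
for c in(a,b): print(proj(c,[.644,.1855,.008]))
cv2.imwrite("pics/c2.png",np.hstack([cv2.resize(a["color"][90:250,200:400],(400,320)),cv2.resize(b["color"][100:260,250:450],(400,320))])[:,:,::-1])
E
```

```text
t 8.35 pos [0.6395 0.1851 0.086 ] yaw -39.23 tilt 1.12 w 0.059183509856395575 F [-0.7872  0.7851 -3.7897] q6 2.5393492887192757
shift mm [ 3.39   -3.5735 23.459 ]
(np.float64(299.0955927953668), np.float64(153.51079022376936))
(np.float64(349.60659602780277), np.float64(192.66552217708073))
```

View pics/c2.png

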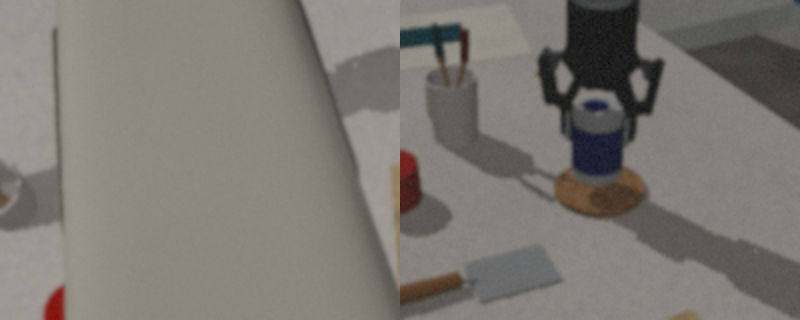

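The tin hangs above the trivet, its foot at (597,180) in the right-hand crop, about 24 mm up and 5 mm short in x. I lower it gently.

Call:
apply_moves --moves '[[[2,-2,0,0],[1,-1,3,0],[0,0,4,0],[0,0,4,0],[0,0,3,0],[0,0,2,0],[0,0,1,0],[0,0,0,0],[0,0,0,0],[0,0,0,0]]]'

```text
clock: 9.45
eef_pos: [0.6447, 0.1859, 0.0687]
tool_rot: [0.942, -0.336, -0.005, 0.007]
ft_force: [0.2, -0.2, -2.6]
grip_width: 0.059
```

```bash
python3 d.py 0.644 0.1855 0.0625
```

```text
t 9.45 pos [0.6447 0.1859 0.0687] yaw -39.21 tilt 0.98 w 0.05898484180907516 F [ 0.2037 -0.2394 -2.6232] q6 2.5379450833454915
shift mm [-0.2537  0.6707  6.1876]
```

Call:
apply_moves --moves '[[[0,0,2,0],[0,0,2,0],[0,0,1,0],[0,0,0.5,0],[0,0,0,0],[0,0,0,0],[0,0,0,0],[0,0,0,0],[0,0,0,0],[0,0,0,0]]]'

```text
clock: 10.45
eef_pos: [0.645, 0.186, 0.0633]
tool_rot: [0.942, -0.335, -0.005, 0.006]
ft_force: [0.4, 0.4, -3.3]
grip_width: 0.0589
```

```bash
python3 d.py 0.644 0.1855 0.0625
```

```text
t 10.45 pos [0.645  0.186  0.0633] yaw -39.21 tilt 0.92 w 0.05886339419379717 F [ 0.4334  0.425  -3.2985] q6 2.537869516917953
shift mm [-0.4498  0.9777  0.7975]
```

Call:
apply_moves --moves '[[[0,0,1,0],[0,0,1,0],[0,0,0.5,0],[0,0,0,0],[0,0,0,0],[0,0,0,0],[0,0,0,0],[0,0,0,0],[0,0,0,0],[0,0,0,0]]]'

```text
clock: 11.45
eef_pos: [0.6451, 0.186, 0.0626]
tool_rot: [0.942, -0.335, -0.004, 0.006]
ft_force: [-1.5, -0.8, -0.6]
grip_width: 0.0588
```

The load has dropped from −3.3 to −0.6 N, so the tin is standing. I release it.

Call:
apply_moves --moves '[[[0,0,0,0],[0,0,0,0],[0,0,0,0],[0,0,0,0],[0,0,0,0],[0,0,0,0],[0,0,0,0],[0,0,0,0],[0,0,0,0],[0,0,0,0]]]' --hand 1

```text
clock: 12.45
eef_pos: [0.6471, 0.1865, 0.0636]
tool_rot: [0.942, -0.336, -0.002, 0.005]
ft_force: [-0.0, 0.1, 0.5]
grip_width: 0.0853
```

```bash
python3 d.py 0.644 0.1855 0.16
```

```text
t 12.45 pos [0.6471 0.1865 0.0636] yaw -39.21 tilt 0.6 w 0.08529838543091282 F [-0.0445  0.1327  0.5256] q6 2.5378606652139992
shift mm [ -1.8303   3.7485 -96.3147]
```

Call:
apply_moves --moves '[[[-1,1,-4,0],[0,0,-10,0],[0,0,-15,0],[0,0,-20,0],[0,0,-20,0],[0,0,-20,0],[0,0,-10,0],[0,0,0,0],[0,0,0,0],[0,0,0,0]]]'

```text
clock: 13.45
eef_pos: [0.646, 0.1871, 0.1702]
tool_rot: [0.942, -0.335, -0.002, 0.004]
ft_force: [0.3, -0.2, -0.7]
grip_width: 0.0857
```

```bash
python3 d.py 0.4995 -0.1734 0.18 -82.85
```

```text
t 13.45 pos [0.646  0.1871 0.1702] yaw -39.2 tilt 0.54 w 0.08568732682776212 F [ 0.3138 -0.2019 -0.7425] q6 2.539066540589236
shift mm [114.3548 372.0452  -6.3772]
turn 43.64564806709011
```

Call:
apply_moves --moves '[[[8,25,-1,0],[12,40,-1,0],[13,42,-1,0],[13,42,-1,0],[13,42,-1,0],[13,42,0,0],[13,42,0,0],[13,42,0,0],[10,30,0,0],[0,0,0,0]]]' --hand 0

```text
clock: 14.45
eef_pos: [0.4994, -0.1597, 0.1657]
tool_rot: [0.943, -0.333, -0.012, 0.008]
ft_force: [0.0, 1.0, -0.1]
grip_width: 0.0425
```

Call:
apply_moves --moves '[[[0,0,0,8],[0,0,0,8],[0,0,0,8],[0,0,0,8],[0,0,0,8],[0,0,0,3],[0,0,0,0],[0,0,0,0],[0,0,0,0],[0,0,0,0]]]'

```text
clock: 15.45
eef_pos: [0.4961, -0.1538, 0.1574]
tool_rot: [0.747, -0.665, -0.016, 0.013]
ft_force: [-0.3, 0.2, 0.2]
grip_width: 0.0426
```

```bash
python3 d.py 0.4995 -0.1734 0.13 -82.85
python3 - <<'E'
from m import *
import numpy as np
a=cam("top");b=cam("side")
cv2.imwrite("pics/c3.png",np.hstack([cv2.resize(a["color"][90:310,240:515],(400,320)),cv2.resize(b["color"][140:360,250:525],(400,320))])[:,:,::-1])
H=cv2.cvtColor(a["color"],cv2.COLOR_RGB2HSV).astype(int)
for st,ce,_ in comps((abs(H[...,0]-118)<10)&(H[...,1]>120)): print(st,ce,onz(a,*ce,.093))
E
```

```text
t 15.45 pos [ 0.4961 -0.1538  0.1574] yaw -83.4 tilt 2.37 w 0.04260398005811211 F [-0.2977  0.2197  0.2005] q6 2.7315707261508666
shift mm [19.9809 -2.2095 27.2026]
turn -0.5461736351783628
```

View pics/c3.png

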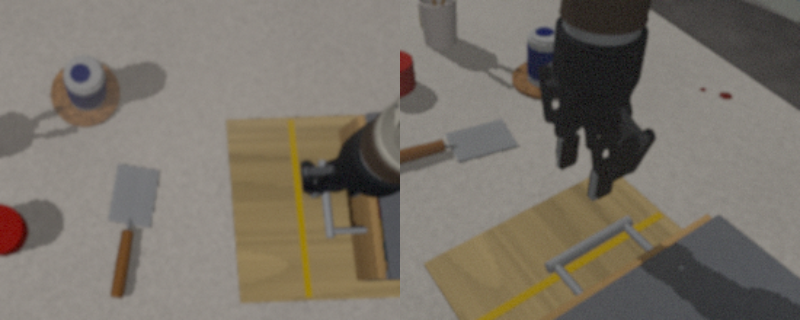

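The tin stands on the trivet, cap at (80,73) in the left crop. The drawer is still shut and the bar is free. I move over the bar.

Call:
apply_moves --moves '[[[7,-1,0,-0.5],[7,-1,0,0],[6,0,0,0],[0,0,8,0],[0,0,8,0],[0,0,5,0],[0,0,0,0],[0,0,0,0],[0,0,0,0],[0,0,0,0]]]'

```text
clock: 16.55
eef_pos: [0.4995, -0.1757, 0.1339]
tool_rot: [0.749, -0.662, -0.016, 0.013]
ft_force: [0.1, 0.4, 0.4]
grip_width: 0.0428
```

```bash
python3 d.py 0.4995 -0.1734 0.064 -82.85
python3 - <<'E'
from h import *
a=cam("top"); print("tin cap",onz(a,295,140.2,.093), "trivet",onz(a,299,154,.008))
E
```

```text
t 16.55 pos [ 0.4995 -0.1757  0.1339] yaw -82.91 tilt 2.41 w 0.04276235533738813 F [0.0704 0.3912 0.3908] q6 2.686057861961827
shift mm [-1.8358 -3.1896 69.8062]
turn -0.05555761797658931
tin cap [0.6422847  0.18864124 0.093     ] trivet [0.64280788 0.18559108 0.008     ]
```

Call:
apply_moves --moves '[[[-2,-3,0,0],[0,0,10,0],[0,0,10,0],[0,0,10,0],[0,0,5,0],[0,0,0,0],[0,0,0,0],[0,0,0,0],[0,0,0,0],[0,0,0,0]]]'

```text
clock: 17.6
eef_pos: [0.501, -0.173, 0.0957]
tool_rot: [0.749, -0.662, -0.016, 0.013]
ft_force: [-0.5, 0.8, 0.3]
grip_width: 0.0429
```

```bash
python3 d.py 0.4995 -0.1734 0.064 -82.85
```

```text
t 17.6 pos [ 0.501  -0.173   0.0957] yaw -82.89 tilt 2.4 w 0.042933708217534304 F [-0.4662  0.8185  0.3026] q6 2.6915132588153887
shift mm [ 0.4583  0.2381 31.6933]
turn -0.04035009548984192
```

Call:
apply_moves --moves '[[[0,0,6,0],[0,0,8,0],[0,0,8,0],[0,0,6,0],[0,0,2,0],[0,0,0,0],[0,0,0,0],[0,0,0,0],[0,0,0,0],[0,0,0,0]]]'

```text
clock: 18.6
eef_pos: [0.4999, -0.173, 0.0633]
tool_rot: [0.749, -0.662, -0.016, 0.013]
ft_force: [-0.3, -0.5, -0.6]
grip_width: 0.0429
```

```bash
python3 d.py 0.4995 -0.1734 0.064 -82.85
```

```text
t 18.6 pos [ 0.4999 -0.173   0.0633] yaw -82.89 tilt 2.37 w 0.04294899286330251 F [-0.2951 -0.535  -0.5649] q6 2.690768535081345
shift mm [ 0.3039  0.4701 -0.705 ]
turn -0.040812155765181046
```

Call:
apply_moves --moves '[[[0,0,0,0],[0,0,0,0],[0,0,0,0],[0,0,0,0],[0,0,0,0],[0,0,0,0],[0,0,0,0],[0,0,0,0],[0,0,0,0],[0,0,0,0]]]' --hand -1

```text
clock: 19.6
eef_pos: [0.5002, -0.1731, 0.0639]
tool_rot: [0.75, -0.662, -0.016, 0.013]
ft_force: [-0.7, 0.5, -0.3]
grip_width: 0.0097
```

```bash
python3 d.py 0.4909 -0.1044 0.063 -82.85
```

```text
t 19.6 pos [ 0.5002 -0.1731  0.0639] yaw -82.87 tilt 2.31 w 0.00967848192747716 F [-0.701   0.5068 -0.2989] q6 2.6904580366023616
shift mm [-69.3024   0.6719   1.3214]
turn -0.018720098676979546
```

Call:
apply_moves --moves '[[[-4,0,0,0],[-6,0,0,0],[-7,0,0,0],[-7,0,0,0],[-7,0,0,0],[-7,0,0,0],[-7,0,0,0],[-5,0,0,0],[-3,0,0,0],[0,0,0,0]]]'

```text
clock: 20.6
eef_pos: [0.4934, -0.1214, 0.0639]
tool_rot: [0.749, -0.662, -0.01, 0.018]
ft_force: [-0.0, -6.2, -2.0]
grip_width: 0.01
```

```bash
python3 d.py 0.4909 -0.1044 0.063 -82.85
```

```text
t 20.6 pos [ 0.4934 -0.1214  0.0639] yaw -82.96 tilt 2.4 w 0.009995514183940112 F [-0.0354 -6.2147 -1.9884] q6 2.790779936961669
shift mm [-17.2309   0.3396   0.7416]
turn -0.10946322689730437
```

Call:
apply_moves --moves '[[[-4,0,0,0],[-5,0,0,0],[-4,0,0,0],[-3,0,0,0],[-1,0,0,0],[0,0,0,0],[0,0,0,0],[0,0,0,0],[0,0,0,0],[0,0,0,0]]]'

```text
clock: 21.6
eef_pos: [0.4913, -0.106, 0.0639]
tool_rot: [0.749, -0.662, -0.004, 0.024]
ft_force: [1.1, -6.6, -1.8]
grip_width: 0.01
```

```bash
python3 d.py 0.4909 -0.1044 0.063 -82.85;  python3 - <<'E'
from m import *
a=cam("top"); b=cam("side")
cv2.imwrite("pics/c4.png",np.hstack([cv2.resize(a["color"][150:310,385:515],(390,480),interpolation=cv2.INTER_CUBIC),cv2.resize(b["color"][220:380,270:405],(405,480),interpolation=cv2.INTER_CUBIC)])[:,:,::-1])
E
```

```text
t 21.6 pos [ 0.4913 -0.106   0.0639] yaw -82.96 tilt 2.76 w 0.01003881662867457 F [ 1.1146 -6.5931 -1.8388] q6 2.828087479328883
shift mm [-1.6708  0.1776  0.8488]
turn -0.10569384971235252
```

View pics/c4.png

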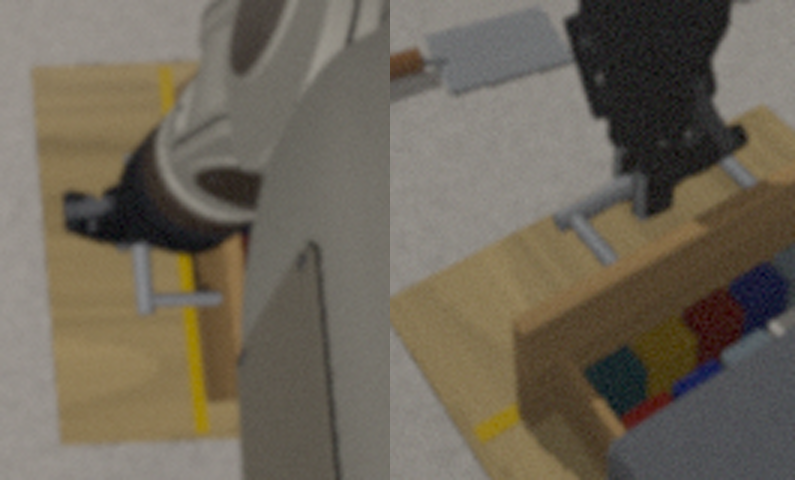

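```bash
cat > k.py <<'E'
from m import *
t=np.radians(7.15); U=np.array([np.sin(t),-np.cos(t)])
a=cam("top"); b=cam("side")
A=lambda u,v,z:(onz(a,385+u/3,150+v/3,z)[:2]@U).round(4)
B=lambda u,v,z:(onz(b,270+(u-390)/3,220+v/3,z)[:2]@U).round(4)
print("tape top",A(166,75,.006),A(185,270,.006),A(203,430,.006))
print("bar top",A(139,250,.066),A(146,308,.066))
print("foot top",A(210,401,.010))
print("tape side centre",B(484,433,.006),B(510,418,.006))
print("foot side",B(520,415,.010),"upper corner",B(517,328,.088),"bar end side",B(562,220,.066))
o=telemetry.get_obs(); print("tcp",o["eef_pos"][:2]@U,o["clock"])
E
python3 k.py
```

```text
tape top 0.2142 0.2143 0.216
bar top 0.1658 0.1671
foot top 0.2217
tape side centre 0.2161 0.2162
foot side 0.2198 upper corner 0.225 bar end side 0.1678
tcp 0.16635955883974576 21.8
```

Estimates put the face 1–5 mm short of the tape's middle line. I pull about 2.5 mm more and check that it holds.

Call:
apply_moves --moves '[[[-1.5,0,0,0],[-1.5,0,0,0],[-0.5,0,0,0],[0,0,0,0],[0,0,0,0],[0,0,0,0],[0,0,0,0],[0,0,0,0],[0,0,0,0],[0,0,0,0]]]'

```text
clock: 22.8
eef_pos: [0.4911, -0.1041, 0.0639]
tool_rot: [0.748, -0.663, 0.001, 0.028]
ft_force: [1.5, -4.9, -1.0]
grip_width: 0.0102
```

```bash
python3 d.py 0.4909 -0.1044 0.063 -82.85;  python3 - <<'E'
from m import *
b=cam("side"); a=cam("top")
cv2.imwrite("pics/c5.png",np.hstack([cv2.resize(a["color"][250:310,420:480],(400,400),interpolation=cv2.INTER_CUBIC),cv2.resize(b["color"][320:380,280:340],(400,400),interpolation=cv2.INTER_CUBIC)])[:,:,::-1])
E
```

```text
t 22.8 pos [ 0.4911 -0.1041  0.0639] yaw -82.99 tilt 3.19 w 0.010185278281752195 F [ 1.4517 -4.8912 -1.0072] q6 2.8395358531671384
shift mm [0.2009 0.1519 0.89  ]
turn -0.1439640597340741
```

View pics/c5.png

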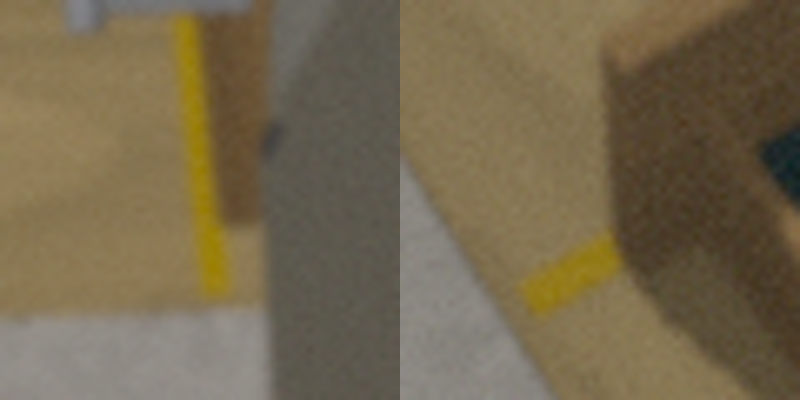

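In the left crop the face foot, at (222,225), meets the right half of the tape (201–228). In the right crop the foot corner, near (620,258), lies on the tape's middle line. One numeric check follows, with a hold test for creep.

Call:
apply_moves --moves '[[[0,0,0,0],[0,0,0,0],[0,0,0,0],[0,0,0,0],[0,0,0,0],[0,0,0,0],[0,0,0,0],[0,0,0,0],[0,0,0,0],[0,0,0,0]]]'

```text
clock: 23.9
eef_pos: [0.4911, -0.1044, 0.0639]
tool_rot: [0.748, -0.663, 0.005, 0.031]
ft_force: [1.1, -5.5, -1.7]
grip_width: 0.0097
```

```bash
python3 d.py 0.4909 -0.1044 0.063 -82.85;  python3 - <<'E'
from m import *
t=np.radians(7.15); U=np.array([np.sin(t),-np.cos(t)])
a=cam("top"); b=cam("side"); k=60/400
A=lambda u,v,z:(onz(a,420+u*k-.4,250+v*k-.4,z)[:2]@U).round(4)
B=lambda u,v,z:(onz(b,280+(u-400)*k-.4,320+v*k-.4,z)[:2]@U).round(4)
print("top: tape",A(214,225,.006),A(189,30,.006),"foot",A(222,225,.010))
print("side: tape",B(536,297,.006),B(605,255,.006),"foot",B(621,250,.010),B(621,265,.010))
H=cv2.cvtColor(a["color"],cv2.COLOR_RGB2HSV).astype(int)
m=(abs(H[...,0]-118)<12)&(H[...,1]>90); m[:,:250]=0; m[:,350:]=0; m[200:]=0
for st,ce,_ in comps(m,8): print("blue",st,ce,onz(a,*ce,.093))
E
```

```text
t 23.9 pos [ 0.4911 -0.1044  0.0639] yaw -82.99 tilt 3.55 w 0.009679063048794585 F [ 1.1058 -5.4557 -1.7018] q6 2.8440518114345936
shift mm [-0.0497  0.1457  0.8667]
turn -0.13977078651052466
top: tape 0.216 0.2141 foot 0.2173
side: tape 0.2147 0.2144 foot 0.2176 0.2207
blue [290 135  11  10  78] [294.641  139.6026] [0.6435 0.1895 0.093 ]
```

Travel by TCP is 69.3 mm, which gives a −0.5 mm error. The foot in the images reads +1.3 to +3 mm, or +6 with the lower corner pick in the side view. I add 1.5 mm to centre these; creep is negligible.

Call:
apply_moves --moves '[[[-1,0,0,0],[-1,0,0,0],[0,0,0,0],[0,0,0,0],[0,0,0,0],[0,0,0,0],[0,0,0,0],[0,0,0,0],[0,0,0,0],[0,0,0,0]]]'

```text
clock: 25.0
eef_pos: [0.4909, -0.103, 0.0639]
tool_rot: [0.748, -0.663, 0.009, 0.033]
ft_force: [0.6, -6.0, -1.8]
grip_width: 0.01
```

```bash
python3 d.py 0.4909 -0.1044 0.063 -82.85; python3 -c "
from h import *
import numpy as np
c=cam('top');d=cam('top');o=telemetry.get_obs();print(o['eef_pos'],o['ft_force'],np.abs(o['joint_vel']).max())
workorder.job_done()"
```

```text
t 25.0 pos [ 0.4909 -0.103   0.0639] yaw -83.02 tilt 3.96 w 0.010028043885850406 F [ 0.5814 -6.0178 -1.8466] q6 2.85239053274135
shift mm [1.3114 0.1234 0.9615]
turn -0.16501265186786895
[ 0.49089916 -0.10303608  0.06387899] [ 0.88426031 -5.57085701 -2.54659252] 0.0014984920085556559
the job is handed in; nothing more can be done
```

I set the blue tin on the trivet and let go of it while the drawer was shut. Then I pulled the drawer out by its bar and handed the job in at about 25 s, still gripping it; no verdict was reported.

- **Tin:** by the top camera the tin's cap is about 2–4 mm from the trivet's centre. It looked upright and untouched after release.
- **Drawer:** the arm holds it still, with about 5.5–6 N on the wrist against the spring. The gripper travelled about 70.7 mm.
- **Face position:** my estimates disagree slightly. Gripper travel puts the face about 2 mm past the tape's middle line. The images taken before the last 1.5 mm pull, corrected for it, put it 0 to 2 mm short. One less certain corner reading in the side view gave about 4.5 mm short. All are within the 7 mm allowed, but I took no picture after that pull.
- **Bystanders:** I did not touch the brush pot, the red tin or the spatula. I saw no change in them in the pictures, but did not measure them again.

The wrist tilt had grown to about 4° by the end of the pull; I saw no effect on the hold.

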